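Fit the length stop and hold the filing vise open

TASK

I am about to file ring strips to length in the sprung vise. Take the wide-bladed stop gauge out of the wooden rack, push its blade fully home in the slot of the stop block on the side of the vise and let go of it; then pull the vise's crossbar handle out against its spring until the index tip on the sliding jaw is level with the brass set pointer, and finish still holding it there, steady, so that I can lay a strip in. Leave the narrow gauge in its rack and the other things on the bench where they are.

Things in the scene. Friction and masses are not known exactly. Their poses are not given: they have to be found in the camera images.
- vise: Sprung vise fixed to the bench. Origin on the bench under the fixed jaw's face, where the jaws meet. z up; x along the vise, from handle end to fixed jaw; y to the side of the stop block; scale rail at -y. Steel jaws 60 mm wide, 46 high. Grey spring housing 76 mm wide, 42 high, x -106 to -66. Stop block 40 (x) by 18 mm, top 36 mm above the bench.
- stop_slot (a point): Centre of the floor, 14 mm above the bench, of the slot in the top of the stop block; axes of the vise (12 mm to -x and 49 mm to +y of its origin). Slot open upwards, 22 mm deep, 26 mm long (x), 5 mm wide (y), 3 mm bevel round the mouth. The seated gauge stands upright, blade tip on this floor, blade width along x.
- jaw (a joint): Travel in m of the sliding jaw with its rods and handle: 0 = jaws shut (rest), grows as the handle is pulled out along the vise's -x, end stop at 0.034. A spring always drives it shut, about 7 N at 0 and 13 N at 0.028; let go, it snaps shut.
- handle (a point): Middle of the handle, on its axis, 28 mm above the bench: black round crossbar 14 mm thick, 74 mm long along the vise's y, joined near both ends to two 8 mm rods that run to the sliding jaw, 46 mm clear between them. Shut, its axis is 148 mm to -x of the vise's origin and 42 mm in front of the spring housing.
- index (a point): Point of the black index tip on the -y side of the sliding jaw, 22 mm above the bench. It moves with the jaw along the vise's x and points to -y, at the scale rail. Jaws shut, it is at x -15 mm in the vise's frame.
- mark (a point): Point of the set pointer, a brass clip 12 mm wide with a lock screw, fixed on the scale rail on the vise's -y side, 22 mm above the bench; axes of the vise. It points to +y, at the index tip's path, 14 to 28 mm to -x of the index tip of the shut jaw (this varies). The jaw is at the mark when index tip and pointer have the same x in the vise's frame.
- gauge: Wide stop gauge: flat steel blade 24 mm wide (x), 3 mm thick (y), and on top an aluminium grip block 30 (x) by 12 (y) by 30 mm high with grooved broad sides. Origin at the middle of the blade's tip, z up along the gauge; blade z 0 to 40 mm, grip block 40 to 70. About 60 g. It stands upright in either rack slot, tip 10 mm above the bench.
- narrow_gauge: Narrow gauge, upright in the other rack slot: the same, but blade 14 mm wide and grip block 18 (x) by 12 (y) by 30 mm high. To be left alone. Origin and axes as for the wide gauge.
- rack: Light wooden gauge rack fixed to the bench, 140 (x) by 44 (y) by 32 mm high, origin under its centre. Two slots in line along x, 35 mm either side of the middle, each 22 mm deep, 26 by 5 mm, with a 3 mm bevel.
- bench_block: Square steel bench block 90 by 90 by 20 mm with two rings on it, origin under its centre. To be left alone.
- loupe: Black eyepiece loupe, 38 mm across, 34 mm high, origin under its centre. To be left alone.
- spool: Spool of brass wire with grey flanges, 66 mm across, 36 mm high, origin under its centre. To be left alone.
There are look-alikes about, which are no part of the job. Leave any orange or turquoise look-alike of the gauge alone.

How it is judged:
By the outcome, as a careful person would: the job done as asked, in the order asked, and still so for the second after the job is handed in, while the arm keeps its last pose, push and grip.
It also fails if it takes over 51 s, if anything falls off the work surface, if the arm or the gripper's body presses on something with over 40 N, if the wrist force passes 120 N, or if a joint passes its speed limit or range.

ROBOT

A 6-joint arm with a two-finger parallel gripper is mounted at the origin on the work surface. World frame = base frame: x ahead of the robot, y to its left, z up, the work surface at z = 0. Lengths are in m, angles in rad, forces in N, time in s.
With the tool pointing down it reaches from about 0.25 to 0.725 m from the base axis. Payload 4 kg.
Tool frame: the origin (TCP) lies on the centre line of the jaws, within the pads' length; the fingertips stand 17 mm ahead of it and the grasp point (between the pads) lies 2 mm behind it; z points along the fingers, y is the line along which they close (so a half turn about z gives the same grasp; the last joint's range is limited). The gripper opens to 85 mm and grips with 20 to 120 N. Pads are 22 mm wide; open, the fingers measure 114 mm over their backs; the gripper's body (76 mm by 85 mm) begins 54 mm behind the grasp point. The pads swing forward as they close: fully open they stand 13 mm farther back than shut.
Start: joints at [1.241, 0.241, 0.005, 1.335, 0, 1.571], TCP at [0.162, 0.473, 0.248] pointing down, gripper open.
Joint ranges: [-2.72, 2.72], [-1.05, 1.87], [-1.09, 1.28], [-1.99, 2.15], [-1.42, 1.44], [-3.14, 3.14]. Speed limits (rad/s): [2.79, 2.79, 3.14, 3.14, 3.14, 3.14].

INTERFACE

Orientations are given as a unit quaternion [x, y, z, w].
In Python, from workcell import bot, camera, get_calibration gives the robot as it stands.
- The arm moves only by the tool apply_moves, never from a script. Its argument "steps" is a list of rows, each a list of 3 entries, a list of its own where there are three numbers: the shift along the tool's x, y, z as a fraction of full scale, then the turn, a rotation vector about the tool's x, y, z as a fraction of full scale, then the opening, from 0 (shut) to 1 (fully open). A call has exactly 8 rows; each row shifts and turns the commanded pose from where the row before left it, along the tool's axes as they then stand; what a row does not reach is not made up. Full scale, the value 1, is 20 cm for a shift and pi rad for a turn. A row lasts 1/12 s, in which the tool goes at most 41.7 mm and 7.16 degrees, less where a joint would pass 70% of its speed; a pose out of reach is approached as far as the arm can. A call with a number of a shift or a turn outside -1 to 1 is refused whole. A call with a gripper value outside its range is refused whole. The fingers move at their own pace and stop on an object; the grip force is fixed at half the most. Time passes only in rows, so rows that do not move let the fingers close, or fill a call up. It gives the time, the measured TCP pose, the force, the opening and the grip force at its end, in the units of the state.
- bot.get_obs(): the state, without advancing time (a new reading comes with each control period).
- camera(name): name is "side" or "top" or "wrist"; returns (picture, depth): 480x640x3 uint8, red, green, blue; 480x640 float32, m along the optical axis (not along the pixel's ray), 0 where there is no reading.
- get_calibration(name): a dict with "fov_y" (degrees; the focal length in pixels is half the picture's height over the tangent of half this angle, whatever the lens; pixels are square), "cx", "cy" (the principal point, pixels), "dist_coeffs" ([k1, k2, p1, p2, k3] as OpenCV has them; the pictures are not rectified), "rvec" (rotation vector, rad) and "tvec" (3), from world to camera coordinates, as OpenCV has them. Camera axes: x right, y down, z forward; pixel columns grow to the right and rows downward; lengths in m; the calibration is good to about 2 mm. A picture is of the moment at which its call begins: read the wrist's pose just before it. get_calibration takes no time and is no camera call; for the wrist camera it gives the pose at the moment of the call.
- bot.job_done(): hands the job in; it is judged then, once.
The state is a dict: "clock": time; "joint_pos": joint angles; "joint_vel": joint speeds; "tau": joint torques, N m; "eef_pos": TCP position; "tool_rot": TCP orientation; "ft_force": force on the tool from outside, world axes, zero at the start; "ft_torque": the same for the moment, N m; "grip_width": finger opening in m; "grasp_force": force on a finger pad.
Only numpy, scipy, OpenCV 4.12 (cv2) and the standard library are available. Lean on these libraries where they do the work, as an engineer would, in place of code of your own. Each camera call takes 0.05 s, during which the arm holds its last target. There are 200 camera calls.

## Working session

There is one attempt and no reset: what is moved stays moved. The work goes in short steps, Python scripts to look and compute and a tool call to move; the robot and the scene stay as the last step left them, time stands still between calls to the robot, and variables do not carry over. Pictures are saved under pics/ and viewed, at most 10 in all, crops included, and the job is handed in when it is done.

Besides the shell and the picture viewer there is one more tool, called after "Call:" as name(argument=value, ...), one argument or row to a line, values as JSON. apply_moves: Moves the arm, as the interface text tells. Its arguments: {"type":"object","properties":{"steps":{"type":"array"}},"required":["steps"]}

```bash
ls; mkdir -p pics
cat > h.py <<'E'
import numpy as np, cv2
from workcell import bot, camera, get_calibration
def K(c):
    f=240/np.tan(np.radians(c['fov_y'])/2); return np.array([[f,0,c['cx']],[0,f,c['cy']],[0,0,1]])
def ray(c,px):
    u=cv2.undistortPoints(np.array(px,float).reshape(-1,1,2),K(c),np.array(c['dist_coeffs'],float)).reshape(-1,2)
    R=cv2.Rodrigues(np.array(c['rvec'],float))[0]; t=np.array(c['tvec'],float).ravel()
    return -R.T@t,(R.T@np.c_[u,np.ones(len(u))].T).T
def onz(c,px,z):
    o,d=ray(c,px); return o+d*((z-o[2])/d[:,2])[:,None]
def dep(c,px,dm):
    o,d=ray(c,px); return np.array([o+dd*dm[int(round(p[1])),int(round(p[0]))] for p,dd in zip(px,d)])
def proj(c,P):
    return cv2.projectPoints(np.array(P,float).reshape(-1,1,3),np.array(c['rvec'],float),np.array(c['tvec'],float),K(c),np.array(c['dist_coeffs'],float))[0].reshape(-1,2)
def snap(n,name):
    c=get_calibration(n); p,d=camera(n); cv2.imwrite(f'pics/{name}.png',p[...,::-1]); np.savez(f'pics/{name}.npz',p=p,d=d,**{k:np.array(v) for k,v in c.items()})
def load(name):
    z=np.load(f'pics/{name}.npz'); return z['p'],z['d'],z
E
python3 - <<'E'
from h import *
o=bot.get_obs();print(o)
for n in('top','side','wrist'):
    snap(n,n+'0');c=get_calibration(n);print(n,c['fov_y'],ray(c,[[320,240]]))
E
```

```text
pics
{'clock': 0.0, 'joint_pos': array([1.24100634e+00, 2.41412908e-01, 3.66963206e-03, 1.33522521e+00,
       1.27506416e-05, 1.57078207e+00]), 'joint_vel': array([ 0.00020484, -0.00167682, -0.00133107, -0.00065279, -0.00109056,
        0.00143869]), 'tau': array([ 3.40405895e-04, -3.72320116e+01,  2.52407277e+01,  1.68951490e-02,
        2.23973620e-04, -5.83934224e-06]), 'eef_pos': array([0.1617139 , 0.47245801, 0.24739215]), 'tool_rot': array([ 1.64141628e-01,  9.86436185e-01, -1.07029990e-03, -1.84575098e-04]), 'ft_force': array([-0.5929833 ,  0.9367647 ,  1.22194606]), 'ft_torque': array([-0.03106513,  0.04159471, -0.00540638]), 'grasp_force': 0.0, 'grip_width': 0.0855246371909156}
top 56.06344829221739 (array([ 0.38408394, -0.0648018 ,  0.99722529]), array([[ 0.19306555, -0.00159723, -0.98124603]]))
side 48.83074975122177 (array([0.19857253, 0.68387117, 0.75009547]), array([[ 0.35409074, -0.68435756, -0.63739993]]))
wrist 67.02883961634623 (array([0.09462445, 0.49496034, 0.37346846]), array([[ 0.25889795, -0.1024682 , -0.96053657]]))
```

View pics/top0.png

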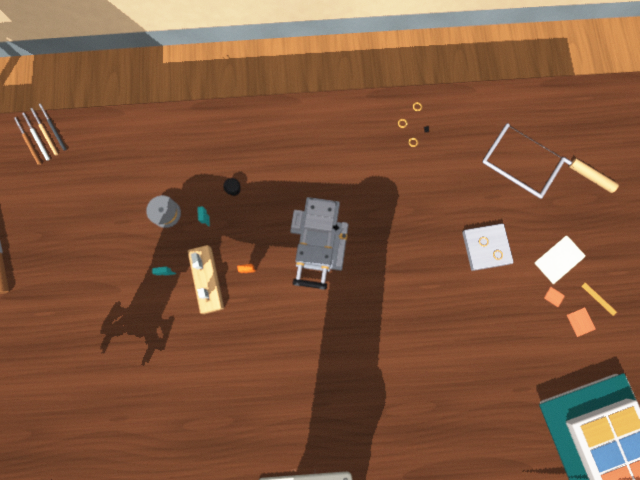

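View pics/side0.png

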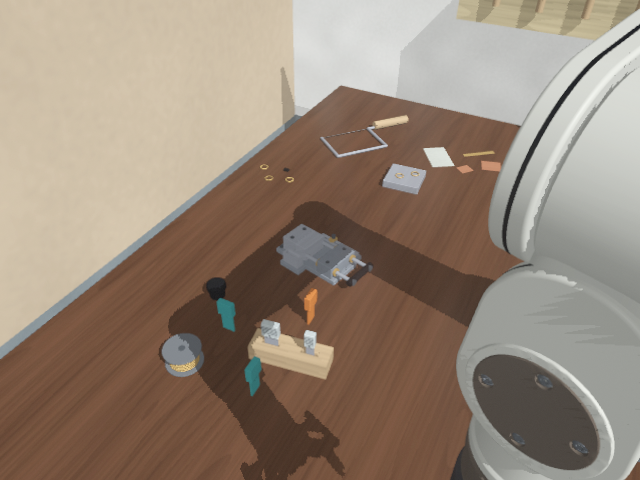

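Top view: the vise is at (318,245) with the handle at (310,283), stop block at (298,222) and brass pointer near (343,236). The rack is at (206,280) with two steel gauges, at (196,260) and (203,295). The turquoise look-alikes are at (203,215) and (162,271), the orange one at (246,268). Next I'm enlarging the rack and vise.

Run:
```python
from h import *
t=cv2.imread('pics/top0.png');s=cv2.imread('pics/side0.png');w=cv2.imread('pics/wrist0.png')
def cr(i,x,y,W,H,o=(400,300)): return cv2.resize(i[y:y+H,x:x+W],o,interpolation=cv2.INTER_CUBIC)
cv2.imwrite('pics/c1.png',np.vstack([np.hstack([cr(t,146,230,120,90),cr(t,260,190,120,90)]),np.hstack([cr(s,230,300,120,90),cv2.resize(w,(400,300))])]))
p,d,c=load('top0')
for n,px in dict(gA=[196,260],gB=[203,295],rackmid=[206,280],blk=[298,222],jaw=[320,210],hous=[314,257],handle=[310,284]).items(): print(n,dep(c,[px],d)[0].round(4))
```

```text
gA [0.5412 0.1916 0.0792]
gB [0.4678 0.1772 0.0841]
rackmid [0.5039 0.1833 0.0347]
blk [ 0.6165 -0.0211  0.0372]
jaw [ 0.6376 -0.071   0.0464]
hous [ 0.5355 -0.051   0.0445]
handle [ 0.4794 -0.0385  0.0361]
```

View pics/c1.png

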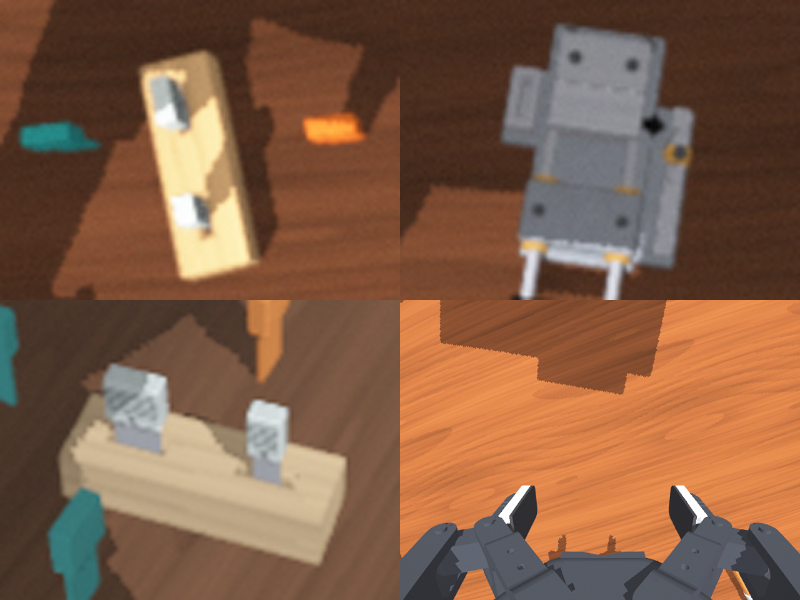

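The top crop puts the steel gauges at (196,260) and (203,295), with look-alikes in orange at (246,268) and turquoise at (203,215) and (162,271). The one at (196,260) is the wide gauge: in the side crop its block is clearly wider than its neighbour's, and its blade is about as wide as the block. Moving the wrist camera over the rack.

Call:
apply_moves(
  steps=[
    [[0, 0, 0], [0, 0, -0.032], 0.5],
    [[0, 0, 0], [0, 0, -0.032], 0.5],
    [[0, 0, 0], [0, 0, -0.032], 0.5],
    [[0, 0, 0], [0, 0, -0.032], 0.5],
    [[0, 0, 0], [0, 0, -0.032], 0.5],
    [[-0.115, -0.154, 0], [0, 0, 0], 0.5],
    [[-0.115, -0.154, 0], [0, 0, 0], 0.5],
    [[-0.115, -0.154, 0], [0, 0, 0], 0.5],
  ],
)

```text
clock: 0.82
eef_pos: [0.246, 0.3931, 0.2478]
tool_rot: [-0.088, 0.996, -0.0, -0.0]
ft_force: [0.5, -0.0, 0.4]
grip_width: 0.0429
grasp_force: 0.0
```

Call:
apply_moves(
  steps=[
    [[-0.115, -0.154, 0], [0, 0, 0], 0.5],
    [[-0.115, -0.154, 0], [0, 0, 0], 0.5],
    [[-0.115, -0.154, 0], [0, 0, 0], 0.5],
    [[-0.115, -0.154, 0], [0, 0, 0], 0.5],
    [[-0.115, -0.154, 0], [0, 0, 0], 0.5],
    [[-0.115, -0.154, 0], [0, 0, 0], 0.5],
    [[-0.115, -0.154, 0], [0, 0, 0], 0.5],
    [[-0.115, -0.154, 0], [0, 0, 0], 0.5],
  ],
)

```text
clock: 1.48
eef_pos: [0.4704, 0.1811, 0.2481]
tool_rot: [-0.086, 0.996, 0.0, -0.0]
ft_force: [1.2, 1.1, -0.3]
grip_width: 0.0427
grasp_force: 0.0
```

Run:
```python
from h import *
o=bot.get_obs();print(o['clock'],o['eef_pos'],o['tool_rot'],o['joint_pos'],o['joint_vel'].round(3))
snap('wrist','w1')
```

```text
1.4833 [0.47035985 0.1811225  0.24811357] [-8.62153010e-02  9.96276510e-01  8.00191560e-06 -1.90995676e-04] [3.67502719e-01 2.48941810e-01 1.54442893e-02 1.33766135e+00
 1.21374018e-04 1.94857759e-01] [-0.845  0.375  0.485  0.104  0.005 -0.839]
```

View pics/w1.png

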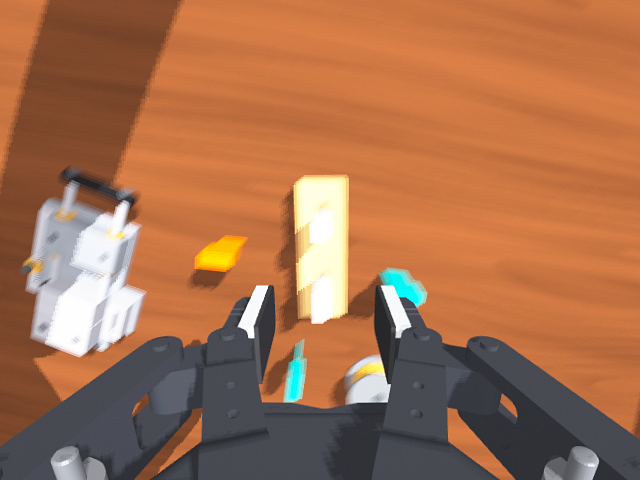

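The wrist view has the wide gauge at (321,297), between the fingers and farther from the base, and the narrow one at (320,225). The vise is at left with its stop block at (125,300). Moving closer and letting the arm settle.

Call:
apply_moves(
  steps=[
    [[-0.1, -0.006, 0.11], [0, 0, 0], 0.5],
    [[-0.1, -0.006, 0.11], [0, 0, 0], 0.5],
    [[-0.1, -0.006, 0.11], [0, 0, 0], 0.5],
    [[-0.1, -0.006, 0.11], [0, 0, 0], 0.5],
    [[0, 0, 0], [0, 0, 0], 0.5],
    [[0, 0, 0], [0, 0, 0], 0.5],
    [[0, 0, 0], [0, 0, 0], 0.5],
    [[0, 0, 0], [0, 0, 0], 0.5],
  ],
)

```text
clock: 2.2
eef_pos: [0.5489, 0.1922, 0.1616]
tool_rot: [-0.087, 0.996, 0.0, 0.001]
ft_force: [1.0, -0.1, 0.8]
grip_width: 0.0428
grasp_force: 0.0
```

Run:
```python
from h import *
o=bot.get_obs();print(o['clock'],o['eef_pos'],o['tool_rot'],o['joint_vel'].round(3))
snap('wrist','w2')
p,d,c=load('w2')
cv2.imwrite('pics/w2c.png',np.hstack([p[...,::-1][60:360,170:470],cv2.applyColorMap(np.clip((d[60:360,170:470]-.15)/.2*255,0,255).astype(np.uint8),2)]))
# points with height 76-86mm by depth
v,u=np.nonzero(d>0)
o_,r=ray(c,np.c_[u,v]); P=o_+r*d[v,u][:,None]
m=(P[:,2]>.07)&(P[:,2]<.09)&(np.abs(P[:,1]-.19)<.06)&(v<330)
Q=P[m];im=np.zeros((480,640),np.uint8);im[v[m],u[m]]=255
for k in cv2.findContours(im,0,2)[0]:
    if cv2.contourArea(k)>100:
        q=onz(c,k.reshape(-1,2),.08); (cx,cy),(a,b),t=cv2.minAreaRect((q[:,:2]*1e3).astype(np.float32)); print(k.reshape(-1,2).mean(0),cx,cy,a,b,t)
```

```text
2.2 [0.54894238 0.19217426 0.16158325] [-8.65064531e-02  9.96250993e-01  2.11832505e-04  7.40372382e-04] [ 0.002 -0.016  0.003 -0.001 -0.    -0.001]
[328.06666667 243.06666667] 540.3165283203125 194.71109008789062 31.391578674316406 11.836172103881836 10.679364204406738
[327.76923077 125.84615385] 472.6584777832031 182.19688415527344 17.53403663635254 11.648091316223145 10.002760887145996
```

View pics/w2c.png

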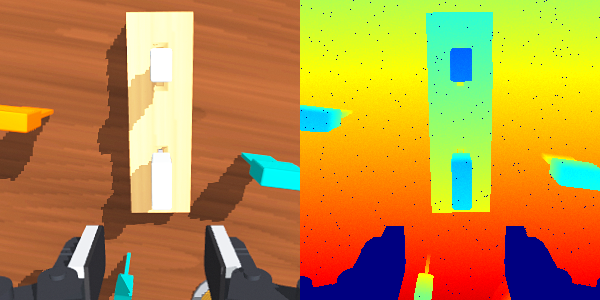

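Image shows wide gauge top at full-frame (330,243), narrow at (331,125), orange and turquoise well to the sides (fingers will clear). Sizes 31×12 and 17.5×12 mm, about 69 mm apart, confirm wide = far one. Refining with a tighter height band and the rack outline.

```bash
cat >> h.py <<'E'
def rects(name,lo,hi,zp,box,amin=100,vmax=330):
    p,d,c=load(name); v,u=np.nonzero(d>0); o,r=ray(c,np.c_[u,v]); P=o+r*d[v,u][:,None]
    m=(P[:,2]>lo)&(P[:,2]<hi)&(P[:,0]>box[0])&(P[:,0]<box[1])&(P[:,1]>box[2])&(P[:,1]<box[3])&(v<vmax)
    im=np.zeros((480,640),np.uint8);im[v[m],u[m]]=255;im=cv2.morphologyEx(im,cv2.MORPH_CLOSE,np.ones((3,3)))
    out=[]
    for k in cv2.findContours(im,0,2)[0]:
        if cv2.contourArea(k)>amin:
            q=onz(c,k.reshape(-1,2),zp); R=cv2.minAreaRect((q[:,:2]*1e3).astype(np.float32)); i=np.zeros_like(im);cv2.drawContours(i,[k],-1,1,-1)
            vv,uu=np.nonzero(i&(im>0)); qq=onz(c,np.c_[uu,vv],zp)[:,:2]*1e3; w,V=np.linalg.eigh(np.cov(qq.T)); a=V[:,1]*np.sign(V[0,1])
            print('px',k.reshape(-1,2).mean(0).round(0),'rect',np.round(R[0],1),np.round(R[1],1),round(R[2],1),'mean',qq.mean(0).round(1),'yaw',np.degrees(np.arctan2(a[1],a[0])).round(1),'sz',np.sqrt(12*w).round(1),'z',np.median(P[m][:,2]).round(4))
E
python3 - <<'E'
from h import *
b=(.4,.65,.13,.25)
rects('w2',.0765,.09,.08,b); print();rects('w2',.074,.09,.08,b);print()
rects('w2',.026,.09,.032,b,5000,400)
E
```

```text
px [331. 237.] rect [540.6 195.1] [30.7 11.6] 9.9 mean [540.7 195. ] yaw 10.4 sz [11.9 30.4] z 0.0801
px [327. 125.] rect [472.7 182.2] [17.6 11.6] 10.6 mean [472.4 182.2] yaw 11.1 sz [11.7 17.7] z 0.0801

px [329. 235.] rect [540.6 194.8] [30.8 11.8] 10.7 mean [540.3 194.9] yaw 10.8 sz [12. 31.] z 0.0801
px [328. 126.] rect [472.7 182.2] [17.5 11.6] 10.0 mean [472.5 182.2] yaw 9.2 sz [11.9 17.7] z 0.0801

px [325. 172.] rect [507.  188.9] [140.   44.3] 10.6 mean [502.4 187.9] yaw 10.6 sz [ 44.1 139.3] z 0.0324
```

Call:
apply_moves(
  steps=[
    [[0.037, 0.022, 0], [0, 0, -0.004], 0.5],
    [[0, 0, 0.08], [0, 0, 0], 0.5],
    [[0, 0, 0.08], [0, 0, 0], 0.5],
    [[0, 0, 0.08], [0, 0, 0], 0.5],
    [[0, 0, 0.08], [0, 0, 0], 0.5],
    [[0, 0, 0.08], [0, 0, 0], 0.5],
    [[0, 0, 0.06], [0, 0, 0], 0.5],
    [[0, 0, 0], [0, 0, 0], 0.5],
  ],
)

```text
clock: 2.92
eef_pos: [0.5385, 0.1947, 0.0667]
tool_rot: [-0.093, 0.996, -0.0, -0.002]
ft_force: [-0.9, -0.3, 0.7]
grip_width: 0.0428
grasp_force: 0.0
```

Call:
apply_moves(
  steps=[
    [[0, 0, 0], [0, 0, 0], 0.5],
    [[0, 0, 0], [0, 0, 0], 0.4],
    [[0, 0, 0], [0, 0, 0], 0.3],
    [[0, 0, 0], [0, 0, 0], 0.2],
    [[0, 0, 0], [0, 0, 0], 0.0],
    [[0, 0, 0], [0, 0, 0], 0.0],
    [[0, 0, 0], [0, 0, 0], 0.0],
    [[0, 0, 0], [0, 0, 0], 0.0],
  ],
)

```text
clock: 3.58
eef_pos: [0.5417, 0.1952, 0.0696]
tool_rot: [-0.093, 0.996, 0.0, 0.001]
ft_force: [-0.3, 0.6, 5.9]
grip_width: 0.011
grasp_force: 59.8
```

Call:
apply_moves(
  steps=[
    [[0, 0, -0.1], [0, 0, 0], 0.0],
    [[0, 0, -0.13], [0, 0, 0], 0.0],
    [[0, 0, -0.14], [0, 0, 0], 0.0],
    [[0, 0, -0.13], [0, 0, 0], 0.0],
    [[0, 0, 0], [0, 0, 0.031], 0.0],
    [[0, 0, 0], [0, 0, 0.031], 0.0],
    [[0, 0, 0], [0, 0, 0.031], 0.0],
    [[0, 0, 0], [0, 0, 0.031], 0.0],
  ],
)

```text
clock: 4.25
eef_pos: [0.5409, 0.1948, 0.1683]
tool_rot: [0.104, 0.995, -0.0, -0.0]
ft_force: [-0.1, 0.0, -0.7]
grip_width: 0.0111
grasp_force: 59.5
```

Call:
apply_moves(
  steps=[
    [[-0.1, -0.12, 0], [0, 0, 0], 0.0],
    [[-0.11, -0.134, 0], [0, 0, 0], 0.0],
    [[-0.11, -0.134, 0], [0, 0, 0], 0.0],
    [[-0.11, -0.134, 0], [0, 0, 0], 0.0],
    [[-0.11, -0.134, 0], [0, 0, 0], 0.0],
    [[-0.11, -0.134, 0], [0, 0, 0], 0.0],
    [[-0.06, -0.08, 0], [0, 0, 0], 0.0],
    [[-0.06, -0.07, 0], [0, 0, 0], 0.0],
  ],
)

```text
clock: 4.92
eef_pos: [0.654, -0.0229, 0.1676]
tool_rot: [0.103, 0.995, -0.0, -0.0]
ft_force: [0.5, 0.0, -0.9]
grip_width: 0.0109
grasp_force: 59.5
```

Call:
apply_moves(
  steps=[
    [[0, 0, 0], [0, 0, 0], 0.0],
    [[0, 0, 0], [0, 0, 0], 0.0],
    [[0, 0, 0], [0, 0, 0], 0.0],
    [[0, 0, 0], [0, 0, 0], 0.0],
    [[0, 0, 0], [0, 0, 0], 0.0],
    [[0, 0, 0], [0, 0, 0], 0.0],
    [[0, 0, 0], [0, 0, 0], 0.0],
    [[0, 0, 0], [0, 0, 0], 0.0],
  ],
)

```text
clock: 5.58
eef_pos: [0.6536, -0.0198, 0.1685]
tool_rot: [0.101, 0.995, 0.0, 0.0]
ft_force: [-0.1, -0.5, -0.1]
grip_width: 0.0107
grasp_force: 59.5
```

Run:
```python
from h import *
o=bot.get_obs();print(o['clock'],o['eef_pos'],o['tool_rot'],o['joint_vel'].round(3),o['ft_force'])
snap('wrist','w3')
p,d,c=load('w3')
P=dep(c,[[u,v] for v in range(0,480,1) for u in range(640)],d).reshape(480,640,3)
z=np.where(d>0,np.clip(P[...,2]/.1*255,0,255),0).astype(np.uint8)
cv2.imwrite('pics/w3c.png',np.hstack([p[...,::-1][0:400,120:520],cv2.applyColorMap(z[0:400,120:520],2)]))
```

```text
5.5833 [ 0.65363718 -0.01984624  0.16853292] [1.01478602e-01 9.94837714e-01 8.49809423e-06 1.25788499e-04] [-0.005  0.002  0.002  0.001  0.001  0.   ] [-0.13504708 -0.50676676 -0.11037939]
```

View pics/w3c.png

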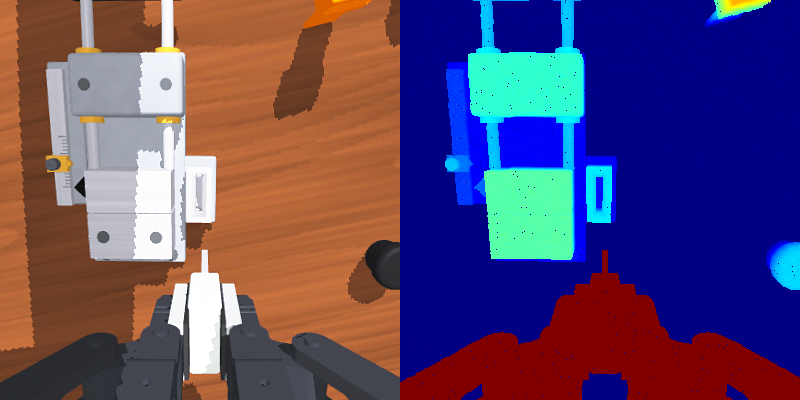

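The wrist image shows the slot at about (320,190) full frame, the held gauge's blade at (325,255), the index tip at (200,187) and the brass pointer at (183,164). Measuring these.

Run:
```python
from h import *
from scipy.spatial.transform import Rotation as R
b=(.4,.75,-.15,.05)
print('block');rects('w3',.033,.039,.036,(.55,.68,-.06,.03),100)
print('jaw');rects('w3',.044,.049,.046,b,500)
p,d,c=load('w3');o=bot.get_obs()
v,u=np.nonzero((d>0)&(d<.35));oo,r=ray(c,np.c_[u,v]);P=oo+r*d[v,u][:,None]
T=(P-o['eef_pos'])@R.from_quat(o['tool_rot']).as_matrix()
for lo,hi in((.012,.02),(.022,.03),(.03,.04),(.04,.05),(.05,.058),(.058,.063)):
    m=(T[:,2]>lo)&(T[:,2]<hi)&(abs(T[:,1])<.009)
    if m.sum()>3:print(lo,m.sum(),'y',T[m,1].min().round(4),np.median(T[m,1]).round(4),T[m,1].max().round(4),'x',np.percentile(T[m,0],[5,50,95]).round(4))
m=(abs(T[:,1])<.01)&(v<330)&(abs(T[:,0])<.03);print('tip z',T[m,2].max())
# block slot: mean of outer block contour; index & pointer region
for n,px in dict(idx=[195,187],idx2=[204,187],ptr=[183,164],ptr2=[190,163],rail=[180,220],slot=[320,190]).items():print(n,dep(c,[px],d)[0].round(4))
im=p[130:230,155:225,::-1];cv2.imwrite('pics/w3i.png',cv2.resize(im,(560,800)[::1],interpolation=cv2.INTER_NEAREST)[:600])
```

```text
block
px [315. 195.] rect [623.4 -18.4] [18.  40.4] 77.6 mean [622.9 -18.4] yaw -11.3 sz [19.8 42.6] z 0.0359
px [292. 115.] rect [563.9 -23.4] [15. 29.] 26.7 mean [566.4 -27. ] yaw -65.8 sz [11.6 23.6] z 0.0359
jaw
px [238. 212.] rect [626.6 -68.9] [59.8 63.8] 78.0 mean [625.5 -68.5] yaw -13.8 sz [59.5 63.7] z 0.0461
0.012 162 y -0.0088 -0.0004 0.0085 x [0.012  0.0148 0.0153]
0.022 19 y -0.0015 -0.0006 0.0008 x [0.0118 0.012  0.0123]
0.03 47 y -0.0016 -0.0002 0.0008 x [0.0116 0.0119 0.0123]
0.04 41 y -0.0016 -0.0001 0.0009 x [0.0117 0.0121 0.0124]
0.05 28 y -0.0017 -0.0006 0.001 x [0.0118 0.012  0.0124]
tip z 0.170448866378573
idx [ 0.6006 -0.1095  0.0223]
idx2 [ 0.6021 -0.1029  0.0217]
ptr [ 0.5822 -0.1123  0.0251]
ptr2 [ 0.5826 -0.1076  0.0235]
rail [ 0.6259 -0.1383  0.0008]
slot [ 0.6234 -0.0176  0.0145]
```

View pics/w3i.png

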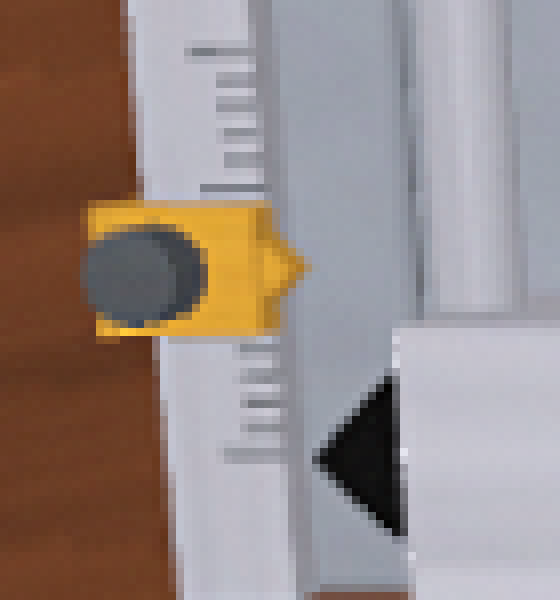

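Run:
```python
from h import *
p,d,c=load('w3')
I,M=onz(c,[[194.,187.]],.022)[0],onz(c,[[193.4,163.1]],.022)[0]
for y in(-11.8,-12.2,-12.6):
    a=np.radians(y);X=np.array([np.cos(a),np.sin(a)]);Y=np.array([-X[1],X[0]])
    S=np.array([.6234,-.0184]);print(y,'travel',(I-M)[:2]@X,'dy',(I-M)[:2]@Y,'slot-idx',(S-I[:2])@X,(S-I[:2])@Y, 'jaw ctr-slot',(np.array([.6266,-.0689])-S)@X,(np.array([.6266,-.0689])-S)@Y)
    print(' handle',S-X*.136-Y*.049)
print(I,M)
# slot outline: rim pixels z>.034 vs lower
v,u=np.nonzero(d>0);oo,r=ray(c,np.c_[u,v]);P=oo+r*d[v,u][:,None]
a=np.radians(-12.2);X=np.array([np.cos(a),np.sin(a)]);Y=np.array([-X[1],X[0]])
q=P[:,:2]-[.6234,-.0184];qx,qy=q@X,q@Y
m=(abs(qx)<.018)&(abs(qy)<.008)&(P[:,2]<.032);print('below rim: x',np.percentile(qx[m],[2,98]),'y',np.percentile(qy[m],[2,98]))
m&=P[:,2]<.016;print('floor',m.sum(),qx[m].min(),qx[m].max(),qy[m].min(),qy[m].max())
```

```text
-11.8 travel 0.017881315825451844 dy -0.0011121971431897412 slot-idx 0.0036375304734344986 0.09470462670809564 jaw ctr-slot 0.013459426262047894 -0.04877841576657135
 handle [ 0.48025373 -0.03855304]
-12.2 travel 0.017888644608157818 dy -0.0009873359194823613 slot-idx 0.002976284178912262 0.09472771337022373 jaw ctr-slot 0.013799633082712724 -0.04868326331279058
 handle [ 0.48011652 -0.03755321]
-12.6 travel 0.01789510152356271 dy -0.0008624265744151894 slot-idx 0.002314892824498055 0.09474618313724302 jaw ctr-slot 0.01413916732872948 -0.048585738105437794
 handle [ 0.4799863  -0.03655244]
[ 0.60047262 -0.11035941  0.022     ] [ 0.58319662 -0.10561406  0.022     ]
below rim: x [-0.01005752  0.01331029] y [-0.00233495  0.0023846 ]
floor 209 -0.010286529295613831 0.013326204460169732 -0.0023727198416234247 0.002417020368196748
```

Call:
apply_moves(
  steps=[
    [[0.074, -0.0125, 0], [0, 0, 0.003], 0.0],
    [[0.074, -0.0125, 0], [0, 0, 0], 0.0],
    [[0, 0, 0.1], [0, 0, 0], 0.0],
    [[0, 0, 0.1], [0, 0, 0], 0.0],
    [[0, 0, 0.08], [0, 0, 0], 0.0],
    [[0, 0, 0.04], [0, 0, 0], 0.0],
    [[0, 0, 0], [0, 0, 0], 0.0],
    [[0, 0, 0], [0, 0, 0], 0.0],
  ],
)

```text
clock: 6.3
eef_pos: [0.6237, -0.0191, 0.1043]
tool_rot: [0.107, 0.994, -0.0, -0.0]
ft_force: [1.0, 0.3, 0.4]
grip_width: 0.0106
grasp_force: 59.5
```

Call:
apply_moves(
  steps=[
    [[0, 0, 0], [0, 0, 0], 0.0],
    [[0, 0, 0], [0, 0, 0], 0.0],
    [[0, 0, 0], [0, 0, 0], 0.0],
    [[0, 0, 0], [0, 0, 0], 0.0],
    [[0, 0, 0], [0, 0, 0], 0.0],
    [[0, 0, 0], [0, 0, 0], 0.0],
    [[0, 0, 0], [0, 0, 0], 0.0],
    [[0, 0, 0], [0, 0, 0], 0.0],
  ],
)

```text
clock: 6.97
eef_pos: [0.6237, -0.0192, 0.1043]
tool_rot: [0.107, 0.994, 0.0, -0.0]
ft_force: [-0.6, -0.2, -0.4]
grip_width: 0.0114
grasp_force: 59.5
```

Run:
```python
from h import *
o=bot.get_obs();print(o['clock'],o['eef_pos'],o['tool_rot'],o['ft_force'],o['joint_vel'].round(3))
```

```text
6.9667 [ 0.62368664 -0.01916521  0.10431512] [ 1.06591139e-01  9.94302936e-01  5.27921437e-06 -2.06806762e-05] [-0.64226744 -0.15750197 -0.40194817] [-0.001 -0.    -0.002 -0.001  0.001 -0.002]
```

Call:
apply_moves(
  steps=[
    [[0, 0.004, 0.02], [0, 0, 0], 0.0],
    [[0, 0, 0.03], [0, 0, 0], 0.0],
    [[0, 0, 0.03], [0, 0, 0], 0.0],
    [[0, 0, 0.03], [0, 0, 0], 0.0],
    [[0, 0, 0.02], [0, 0, 0], 0.0],
    [[0, 0, 0.01], [0, 0, 0], 0.0],
    [[0, 0, 0], [0, 0, 0], 0.0],
    [[0, 0, 0], [0, 0, 0], 0.0],
  ],
)

```text
clock: 7.63
eef_pos: [0.6238, -0.0184, 0.0761]
tool_rot: [0.107, 0.994, -0.0, -0.0]
ft_force: [-0.2, 0.3, -0.4]
grip_width: 0.011
grasp_force: 59.5
```

Call:
apply_moves(
  steps=[
    [[0, 0, 0.006], [0, 0, 0], 0.0],
    [[0, 0, 0.006], [0, 0, 0], 0.0],
    [[0, 0, 0.003], [0, 0, 0], 0.0],
    [[0, 0, 0.003], [0, 0, 0], 0.0],
    [[0, 0, 0], [0, 0, 0], 0.0],
    [[0, 0, 0], [0, 0, 0], 0.0],
    [[0, 0, 0], [0, 0, 0], 0.0],
    [[0, 0, 0], [0, 0, 0], 0.0],
  ],
)

```text
clock: 8.3
eef_pos: [0.6242, -0.0184, 0.0736]
tool_rot: [0.107, 0.994, 0.0, 0.001]
ft_force: [-1.1, 0.5, 5.0]
grip_width: 0.0111
grasp_force: 60.3
```

Call:
apply_moves(
  steps=[
    [[0, 0, 0], [0, 0, 0], 0.1],
    [[0, 0, 0], [0, 0, 0], 0.3],
    [[0, 0, 0], [0, 0, 0], 0.4],
    [[0, 0, 0], [0, 0, 0], 0.4],
    [[0, 0, 0], [0, 0, 0], 0.4],
    [[0, 0, -0.05], [0, 0, 0], 0.4],
    [[0, 0, -0.1], [0, 0, 0], 0.4],
    [[0, 0, -0.15], [0, 0, 0], 0.4],
  ],
)

```text
clock: 8.97
eef_pos: [0.6217, -0.0183, 0.1307]
tool_rot: [0.107, 0.994, -0.0, -0.003]
ft_force: [-0.2, -0.3, -0.1]
grip_width: 0.034
grasp_force: 0.0
```

Call:
apply_moves(
  steps=[
    [[0, 0, -0.15], [0, 0, 0], 0.4],
    [[0, 0, 0], [0, 0, 0.038], 0.4],
    [[0, 0, 0], [0, 0, 0.038], 0.4],
    [[0, 0, 0], [0, 0, 0.038], 0.4],
    [[0, 0, 0], [0, 0, 0.038], 0.4],
    [[0, 0, 0], [0, 0, 0.038], 0.4],
    [[0, 0, 0], [0, 0, 0.038], 0.4],
    [[0, 0, 0], [0, 0, 0.038], 0.4],
  ],
)

```text
clock: 9.63
eef_pos: [0.624, -0.0184, 0.1635]
tool_rot: [0.503, 0.864, 0.0, 0.0]
ft_force: [0.7, -0.0, -0.4]
grip_width: 0.0344
grasp_force: 0.0
```

Call:
apply_moves(
  steps=[
    [[0, 0, 0], [0, 0, 0.039], 0.4],
    [[0, 0, 0], [0, 0, 0.039], 0.4],
    [[0, 0, 0], [0, 0, 0.039], 0.4],
    [[0, 0, 0], [0, 0, 0.039], 0.4],
    [[0, 0, 0], [0, 0, 0.039], 0.4],
    [[0, 0, 0], [0, 0, 0.039], 0.4],
    [[-0.08, -0.16, 0], [0, 0, 0], 0.4],
    [[-0.08, -0.16, 0], [0, 0, 0], 0.4],
  ],
)

```text
clock: 10.3
eef_pos: [0.5549, -0.0359, 0.162]
tool_rot: [0.778, 0.628, -0.0, 0.0]
ft_force: [-0.9, -0.5, 0.1]
grip_width: 0.0341
grasp_force: 0.0
```

Call:
apply_moves(
  steps=[
    [[-0.04, -0.16, 0], [0, 0, 0], 0.4],
    [[-0.04, -0.13, 0], [0, 0, 0], 0.4],
    [[0, -0.06, 0], [0, 0, 0], 0.4],
    [[0, 0, 0], [0, 0, 0], 0.4],
    [[0, 0, 0], [0, 0, 0], 0.4],
    [[0, 0, 0], [0, 0, 0], 0.4],
    [[0, 0, 0], [0, 0, 0], 0.4],
    [[0, 0, 0], [0, 0, 0], 0.4],
  ],
)

```text
clock: 10.97
eef_pos: [0.4838, -0.0369, 0.1627]
tool_rot: [0.778, 0.628, 0.0, 0.0]
ft_force: [-0.6, -0.8, -0.2]
grip_width: 0.0341
grasp_force: 0.0
```

Run:
```python
from h import *
o=bot.get_obs();print(o['clock'],o['eef_pos'],o['tool_rot'],o['joint_pos'])
snap('wrist','w4');snap('top','t4');snap('side','s4')
a=cv2.imread('pics/w4.png');s=cv2.imread('pics/s4.png')[215:305,240:360]
p,d,c=load('w4');v,u=np.nonzero(d>0);oo,r=ray(c,np.c_[u,v]);P=oo+r*d[v,u][:,None]
X=np.array([.9774,-.2113]);Y=np.array([.2113,.9774]);q=P[:,:2]-[.6237,-.0185];qx=q@X-.012;qy=q@Y+.049
m=(abs(qx+.012)<.02)&(abs(qy-.049)<.012)&(P[:,2]>.06);print('gauge top n',m.sum(),np.percentile(P[m,2],[50,98]))
m=(abs(qx+.148)<.015)&(abs(qy)<.02)&(P[:,2]>.031);print('handle n',m.sum(),'x',np.percentile(qx[m],[2,50,98]),'ztop',np.percentile(P[m,2],98))
cv2.imwrite('pics/c4.png',np.hstack([cv2.resize(a,(400,300)),cv2.resize(s,(400,300),interpolation=cv2.INTER_CUBIC)]))
```

```text
10.9667 [ 0.48380289 -0.03688518  0.16272177] [7.78376841e-01 6.27797266e-01 2.07954327e-04 2.06463552e-04] [-7.60835571e-02  2.67439526e-01 -1.90441541e-01  1.11232939e+00
 -1.58206024e-05  1.70806889e+00]
gauge top n 1527 [0.08337159 0.08518482]
handle n 12620 x [-0.16293899 -0.14883182 -0.13370991] ztop 0.24505079479639041
```

View pics/c4.png

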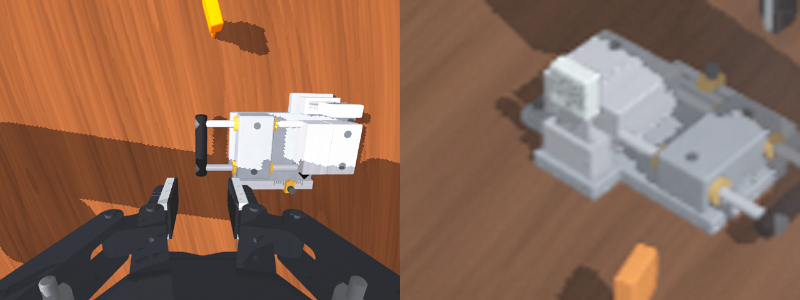

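Gauge stands upright in the block, its top at 84 mm as it must be when fully seated. Handle is at (200,145) in the left half. Checking its axis against the geometry.

Run:
```python
from h import *
p,d,c=load('w4');v,u=np.nonzero(d>0);oo,r=ray(c,np.c_[u,v]);P=oo+r*d[v,u][:,None]
X=np.array([.9774,-.2113]);Y=np.array([.2113,.9774]);q=P[:,:2]-[.6237,-.0185];qx=q@X-.012;qy=q@Y+.049
for lo in(.030,.033):
    m=(abs(qx+.148)<.02)&(abs(qy)<.05)&(P[:,2]>lo)&(P[:,2]<.04)&(abs(qy)<.018);print('handle n',m.sum(),'x',np.percentile(qx[m],[2,50,98]),'ztop',np.percentile(P[m,2],98))
m=(abs(qx+.148)<.006)&(P[:,2]>.03)&(P[:,2]<.04);print('y ends',np.percentile(qy[m],[1,99]))
```

```text
handle n 838 x [-0.15439719 -0.14777402 -0.14188022] ztop 0.03614799476589019
handle n 620 x [-0.15289792 -0.14777185 -0.14294393] ztop 0.036225833309742404
y ends [-0.03536549  0.03687416]
```

Handle axis is at x −148 mm with its top at 35 mm, as it should be. Descending and gripping.

Call:
apply_moves(
  steps=[
    [[-0.007, -0.016, 0], [0, 0, 0], 0.4],
    [[0, 0, 0.13], [0, 0, 0], 0.4],
    [[0, 0, 0.13], [0, 0, 0], 0.4],
    [[0, 0, 0.12], [0, 0, 0], 0.4],
    [[0, 0, 0.12], [0, 0, 0], 0.4],
    [[0, 0, 0.1], [0, 0, 0], 0.4],
    [[0, 0, 0.06], [0, 0, 0], 0.4],
    [[0, 0, 0.02], [0, 0, 0], 0.4],
  ],
)

```text
clock: 11.78
eef_pos: [0.4773, -0.0375, 0.0244]
tool_rot: [0.778, 0.628, -0.002, -0.002]
ft_force: [-0.3, -0.1, 0.2]
grip_width: 0.0338
grasp_force: 0.0
```

Call:
apply_moves(
  steps=[
    [[0, 0, 0], [0, 0, 0], 0.4],
    [[0, 0, 0], [0, 0, 0], 0.4],
    [[0, 0, 0], [0, 0, 0], 0.3],
    [[0, 0, 0], [0, 0, 0], 0.2],
    [[0, 0, 0], [0, 0, 0], 0.1],
    [[0, 0, 0], [0, 0, 0], 0.0],
    [[0, 0, 0], [0, 0, 0], 0.0],
    [[0, 0, 0], [0, 0, 0], 0.0],
  ],
)

```text
clock: 12.45
eef_pos: [0.4814, -0.0379, 0.028]
tool_rot: [0.778, 0.628, 0.002, 0.002]
ft_force: [2.8, -0.8, 5.4]
grip_width: 0.0123
grasp_force: 58.9
```

Call:
apply_moves(
  steps=[
    [[0, -0.012, 0], [0, 0, 0], 0.0],
    [[0, -0.015, 0], [0, 0, 0], 0.0],
    [[0, -0.015, 0], [0, 0, 0], 0.0],
    [[0, -0.015, 0], [0, 0, 0], 0.0],
    [[0, -0.015, 0], [0, 0, 0], 0.0],
    [[0, -0.011, 0], [0, 0, 0], 0.0],
    [[0, -0.006, 0], [0, 0, 0], 0.0],
    [[0, 0, 0], [0, 0, 0], 0.0],
  ],
)

```text
clock: 13.12
eef_pos: [0.4664, -0.0346, 0.0281]
tool_rot: [0.779, 0.628, 0.003, 0.004]
ft_force: [9.5, -3.0, -0.1]
grip_width: 0.0119
grasp_force: 58.4
```

Call:
apply_moves(
  steps=[
    [[0, 0, 0], [0, 0, 0], 0.0],
    [[0, 0, 0], [0, 0, 0], 0.0],
    [[0, 0, 0], [0, 0, 0], 0.0],
    [[0, 0, 0], [0, 0, 0], 0.0],
    [[0, 0, 0], [0, 0, 0], 0.0],
    [[0, 0, 0], [0, 0, 0], 0.0],
    [[0, 0, 0], [0, 0, 0], 0.0],
    [[0, 0, 0], [0, 0, 0], 0.0],
  ],
)

```text
clock: 13.78
eef_pos: [0.4666, -0.0346, 0.0281]
tool_rot: [0.779, 0.628, 0.003, 0.004]
ft_force: [9.8, -2.8, -0.3]
grip_width: 0.0122
grasp_force: 58.5
```

Run:
```python
from h import *
o=bot.get_obs();print(o['clock'],o['eef_pos'],o['tool_rot'],o['ft_force'])
X=np.array([.9774,-.2113]);print('travel by tcp',-(o['eef_pos'][:2]-[.4814,-.0379])@X,-(o['eef_pos'][:2]-[.4804,-.0376])@X)
snap('wrist','w5');snap('top','t5')
a=cv2.imread('pics/w5.png');t=cv2.imread('pics/t5.png')[205:265,305:385]
c=get_calibration('wrist');print(proj(c,[[.5832,-.1056,.022]]),proj(get_calibration('top'),[[.5832,-.1056,.022]]))
cv2.imwrite('pics/c5.png',np.hstack([cv2.resize(a,(400,300)),cv2.resize(t,(400,300),interpolation=cv2.INTER_CUBIC)]))
```

```text
13.7833 [ 0.46661098 -0.03463932  0.02806325] [0.77853618 0.62758245 0.00298186 0.00357689] [ 9.79402464 -2.79712961 -0.26179548]
travel by tcp 0.015143765683499635 0.014102975683499636
[[602.80773037 394.74565673]] [[337.47965697 235.54133059]]
```

View pics/c5.png

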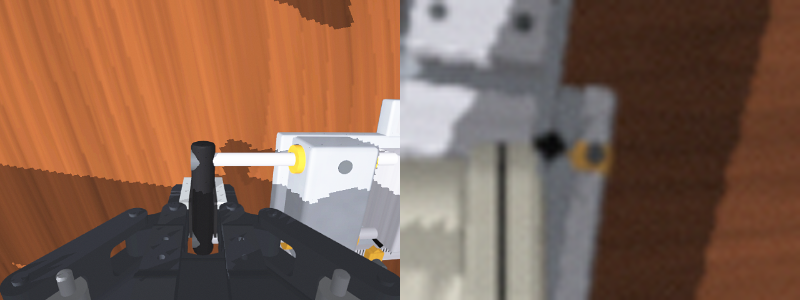

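The wrist view shows the index and pointer side by side near (600,390) full frame, with the index about 3 mm short. Measuring from this image.

```bash
cat >> h.py <<'E'
X=np.array([.9774,-.2113]);Y=np.array([.2113,.9774]);S=np.array([.6237,-.0185])
def vis(q): q=np.asarray(q)[:,:2]-S; return np.c_[q@X-.012,q@Y+.049]
def tips(name,z=.022):
    p,d,c=load(name);v,u=np.mgrid[0:480,0:640];v,u=v.ravel(),u.ravel();q=vis(onz(c,np.c_[u,v],z))*1e3
    oo,r=ray(c,np.c_[u,v]);P=oo+r*d[v,u][:,None];h=cv2.cvtColor(p,cv2.COLOR_RGB2HSV).reshape(-1,3).astype(int)
    reg=(q[:,0]>-55)&(q[:,0]<-5)&(q[:,1]<-28)&(q[:,1]>-62)&(abs(P[:,2]-.022)<.012)
    br=reg&(h[:,0]>12)&(h[:,0]<32)&(h[:,1]>130)&(h[:,2]>80); bk=reg&(h[:,2]<45)
    for n,m in(('brass',br),('black',bk)):
        print(n,m.sum())
        for y in range(-60,-28,1):
            k=m&(abs(q[:,1]-y)<.5)
            if k.sum()>0: print('  y',y,'n',k.sum(),'x %.1f..%.1f mid %.1f'%(q[k,0].min(),q[k,0].max(),q[k,0].mean()),'z %.4f'%np.median(P[k,2]))
E
python3 - <<'E'
from h import *
tips('w3');print('----');tips('w5')
E
```

```text
brass 211
  y -60 n 5 x -39.2..-27.3 mid -34.1 z 0.0242
  y -59 n 5 x -38.4..-27.3 mid -31.8 z 0.0245
  y -58 n 7 x -38.4..-27.3 mid -32.3 z 0.0243
  y -57 n 7 x -38.4..-27.3 mid -33.7 z 0.0238
  y -56 n 8 x -38.4..-27.3 mid -32.9 z 0.0244
  y -55 n 19 x -38.4..-27.3 mid -33.1 z 0.0245
  y -54 n 21 x -38.4..-27.3 mid -32.7 z 0.0241
  y -53 n 19 x -38.4..-27.3 mid -32.9 z 0.0245
  y -52 n 22 x -38.4..-27.3 mid -32.9 z 0.0241
  y -51 n 22 x -38.4..-27.3 mid -32.8 z 0.0241
  y -50 n 20 x -38.4..-27.3 mid -32.9 z 0.0241
  y -49 n 18 x -38.4..-28.1 mid -33.6 z 0.0230
  y -48 n 15 x -38.4..-28.1 mid -33.2 z 0.0211
  y -47 n 10 x -35.5..-31.0 mid -33.0 z 0.0226
  y -46 n 4 x -34.7..-33.3 mid -34.0 z 0.0162
black 95
  y -45 n 1 x -15.3..-15.3 mid -15.3 z 0.0223
  y -44 n 4 x -16.1..-13.8 mid -14.9 z 0.0220
  y -43 n 10 x -17.6..-13.0 mid -15.3 z 0.0218
  y -42 n 12 x -19.1..-13.0 mid -16.4 z 0.0225
  y -41 n 15 x -19.8..-10.7 mid -14.8 z 0.0225
  y -40 n 19 x -20.6..-10.0 mid -15.1 z 0.0221
  y -39 n 22 x -21.4..-8.4 mid -15.3 z 0.0219
  y -38 n 12 x -22.1..-9.2 mid -15.4 z 0.0223
----
brass
[... 574 characters left out ...]
 n 25 x -41.9..-33.2 mid -36.8 z 0.0199
  y -45 n 17 x -38.7..-33.9 mid -36.3 z 0.0193
  y -44 n 6 x -37.4..-35.3 mid -36.3 z 0.0191
  y -43 n 2 x -37.0..-36.5 mid -36.8 z 0.0183
  y -41 n 2 x -50.1..-49.8 mid -49.9 z 0.0118
  y -37 n 1 x -49.7..-49.7 mid -49.7 z 0.0124
black 103
  y -45 n 4 x -30.9..-29.5 mid -30.2 z 0.0214
  y -44 n 11 x -32.3..-29.1 mid -30.7 z 0.0217
  y -43 n 18 x -33.7..-28.7 mid -31.2 z 0.0219
  y -42 n 13 x -34.4..-30.1 mid -32.1 z 0.0217
  y -41 n 14 x -35.7..-31.5 mid -33.7 z 0.0219
  y -40 n 16 x -36.5..-32.2 mid -34.4 z 0.0219
  y -39 n 9 x -37.2..-34.1 mid -35.5 z 0.0214
  y -38 n 12 x -38.5..-35.4 mid -36.9 z 0.0219
  y -37 n 6 x -38.7..-36.1 mid -37.4 z 0.0213
```

The shut-jaw view gives index x −15.2 and mark −33.0 mm, so the jaw needs 17.8 mm of travel. It now reads −30.1 (15.0 mm by camera, 15.1 mm by TCP), which leaves about 2.8 mm.

Call:
apply_moves(
  steps=[
    [[0, -0.004, 0], [0, 0, 0], 0.0],
    [[0, -0.005, 0], [0, 0, 0], 0.0],
    [[0, -0.005, 0], [0, 0, 0], 0.0],
    [[0, 0, 0], [0, 0, 0], 0.0],
    [[0, 0, 0], [0, 0, 0], 0.0],
    [[0, 0, 0], [0, 0, 0], 0.0],
    [[0, 0, 0], [0, 0, 0], 0.0],
    [[0, 0, 0], [0, 0, 0], 0.0],
  ],
)

```text
clock: 14.55
eef_pos: [0.4641, -0.0341, 0.0281]
tool_rot: [0.779, 0.628, 0.003, 0.004]
ft_force: [9.3, -2.7, -1.5]
grip_width: 0.012
grasp_force: 58.5
```

Run:
```python
from h import *
o=bot.get_obs();print(o['clock'],o['eef_pos'],o['ft_force'],o['joint_vel'].round(3))
print('travel by tcp',-(o['eef_pos'][:2]-[.4814,-.0379])@X)
snap('wrist','w6');tips('w6')
c=get_calibration('wrist');u,v=proj(c,[[.5832,-.1056,.022]])[0].astype(int);print(u,v)
p,d,c=load('w6');x0=min(u-40,560);cv2.imwrite('pics/c6.png',cv2.resize(p[v-40:v+40,x0:x0+80,::-1],(560,560),interpolation=cv2.INTER_NEAREST));print(x0,v-40)
```

```text
14.55 [ 0.46410443 -0.03410342  0.02806938] [ 9.31832269 -2.70583837 -1.4551423 ] [-0.001  0.     0.    -0.001  0.001 -0.001]
travel by tcp 0.017706908081031786
brass 563
  y -58 n 7 x -36.2..-25.4 mid -32.5 z 0.0242
  y -57 n 21 x -38.0..-25.6 mid -32.2 z 0.0239
  y -56 n 37 x -39.9..-25.4 mid -32.9 z 0.0237
  y -55 n 46 x -40.6..-25.7 mid -33.1 z 0.0238
  y -54 n 53 x -42.0..-25.5 mid -33.8 z 0.0238
  y -53 n 54 x -41.8..-25.3 mid -33.9 z 0.0237
  y -52 n 51 x -41.9..-25.5 mid -33.7 z 0.0238
  y -51 n 52 x -41.7..-25.7 mid -33.6 z 0.0236
  y -50 n 53 x -42.0..-26.1 mid -34.4 z 0.0227
  y -49 n 46 x -41.6..-28.1 mid -34.8 z 0.0219
  y -48 n 44 x -41.9..-28.8 mid -35.3 z 0.0212
  y -47 n 38 x -41.7..-30.2 mid -36.1 z 0.0204
  y -46 n 31 x -41.4..-30.9 mid -36.1 z 0.0197
  y -45 n 16 x -38.5..-33.9 mid -36.4 z 0.0196
  y -44 n 12 x -37.8..-34.6 mid -36.3 z 0.0193
  y -43 n 2 x -36.5..-36.0 mid -36.3 z 0.0191
black 103
  y -45 n 6 x -33.4..-31.9 mid -32.7 z 0.0217
  y -44 n 10 x -34.8..-31.2 mid -33.1 z 0.0218
  y -43 n 17 x -36.1..-31.7 mid -33.8 z 0.0219
  y -42 n 14 x -36.8..-32.6 mid -34.6 z 0.0220
  y -41 n 13 x -38.2..-34.0 mid -36.3 z 0.0218
  y -40 n 16 x -39.0..-34.7 mid -36.8 z 0.0221
  y -39 n 11 x -39.7..-36.6 mid -38.1 z 0.0220
  y -38 n 10 x -41.0..-37.9 mid -39.6 z 0.0215
  y -37 n 6 x -41.2..-38.6 mid -39.9 z 0.0222
607 394
560 354
```

View pics/c6.png

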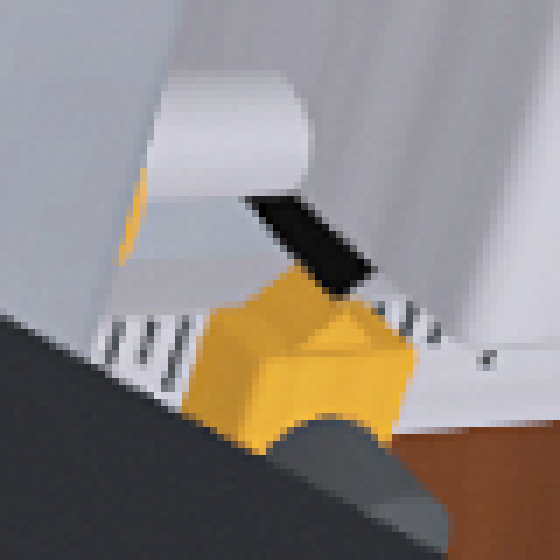

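Index tip at (340,295) in the crop meets the brass point's apex at (342,300), so they agree to a few tenths of a mm. Travel is 17.7 mm against 17.8–17.9 mm needed. I'll make one last 0.2 mm nudge, let it settle and hand in.

Call:
apply_moves(
  steps=[
    [[0, -0.001, 0], [0, 0, 0], 0.0],
    [[0, 0, 0], [0, 0, 0], 0.0],
    [[0, 0, 0], [0, 0, 0], 0.0],
    [[0, 0, 0], [0, 0, 0], 0.0],
    [[0, 0, 0], [0, 0, 0], 0.0],
    [[0, 0, 0], [0, 0, 0], 0.0],
    [[0, 0, 0], [0, 0, 0], 0.0],
    [[0, 0, 0], [0, 0, 0], 0.0],
  ],
)

```text
clock: 15.27
eef_pos: [0.4641, -0.0341, 0.0281]
tool_rot: [0.779, 0.628, 0.003, 0.004]
ft_force: [11.7, -2.6, -2.1]
grip_width: 0.0122
grasp_force: 58.4
```

Run:
```python
from h import *
o=bot.get_obs();t=-(o['eef_pos'][:2]-[.4814,-.0379])@X;print(o['clock'],t,o['ft_force'],o['grasp_force'])
if .0172<t<.0184: print(bot.job_done())
```

```text
15.2667 0.01771775595250497 [11.7151397  -2.63240661 -2.06732115] 58.441457748413086
the job is handed in; nothing more can be done
None
```

The wide gauge is fully home in the stop block and released. The arm is holding the vise handle with the index at the brass pointer (17.7 mm of travel against about 17.8 mm measured), and the job was handed in at about 15 s; no verdict came back.

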